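# Hot lid off the baby-food warmer with a lid lifter

### The job

The lid of the baby-food warmer is hot: take the lid lifter from its rack, feel the hook gently down and under the lid's red loop handle, and lift the lid off, keeping it level. Lower the lid gently into the cork lid rest so that it sits fully home and flat, then hang the lifter back on its rack. Never touch the lid or the warmer with the gripper or arm, only with the lifter, and leave the other things on the dresser where they are.

Things in the scene. Friction and masses are not known exactly. Their poses are not given: they have to be found in the camera images.
- lifter: Lid lifter, hung upright, 210 g; origin on the shaft axis under its blue flange. A 4 mm radius rod ends in a yellow hook: tongue 14 mm wide (y), 6 mm thick, from x = -4 to +26 mm, with a 7 mm high upturned lip at x = 20 to 26 mm (13 mm over all). Telescopic: the tongue's underside is 75 to 111 mm below the origin, fixed in a run but not measured: find it by touch. A spring gives 1 mm per 5 N.
- lifter_grip (a point): Centre of the lifter's blue handle block, 40 (x) by 22 (y) by 50 mm (z): grip it across the 22 mm. It stands on the flange, 40 (x) by 50 (y) by 6 mm. This point is 31 mm above the lifter's origin; axes the same. Below the flange a sleeve of 7 mm radius goes 45 mm down around the rod. The lifter starts within 7 mm of rack_hang, tongue along the rack's +x.
- lid: Hot steel lid, a disc of 55 mm radius, 8 mm thick, flat on top, with a plug of 43 mm radius and 6 mm depth below. Origin: on its axis at the underside of the disc (top at z = 8 mm, plug's foot at -6 mm). Mass 200 to 390 g. Keep it within 0.3 rad of level; the lifter must never press or knock it with more than 12 N.
- lid_bar (a point): Middle of the straight bar of the lid's red loop handle, on the lid's axis, 28.5 mm above the lid's origin. The bar runs along y between posts at y = +20 and -20 mm; bar and posts have 3.5 mm radius: 33 mm free between the posts, 17 mm from the lid's top to the bar's underside. The hook goes under the bar along the lid's x. Axes as the lid's.
- warmer: White round baby-food warmer, fixed, 148 mm wide, with a mouth of about 48 mm radius. Origin: centre of its underside; the lid's disc lies on its rim at z = 85 mm, the plug in the mouth.
- rest: Cork lid rest, a ring of 64 mm outer and 47 mm inner radius, 22 mm high, fixed. Origin: centre of its underside. The lid is home when its plug is inside the ring and its disc flat on the ring's top (lid origin at z = 22 mm here), any yaw. Contact between lid and rest must stay under 20 N.
- rack: Wooden lifter rack, fixed, origin on the dresser below the hanging point. Two prongs along its x from x = -20 mm (open front ends) to 74 mm, tops at z = 130 mm, 12 mm thick, a 26 mm gap between them, 54 mm over both; post behind at x = 58 to 74 mm; foot plate 12 mm thick from x = 0. The lifter's flange lies on the prongs: lift it a little and draw it out along -x.
- rack_hang (a point): Point between the tops of the rack's prongs (rack frame 0, 0, 130 mm) where the lifter's origin belongs when it hangs; axes as the rack's.
- lotion: White lotion pump bottle, 62 mm wide, 173 mm high, origin at its underside. To be left alone.
- cup: Empty white ceramic cup, 76 mm wide, 75 mm high, origin at its underside. To be left alone.
- block: Wooden toy block, 45 mm cube, origin at its underside. To be left alone.
- monitor: Round white baby monitor camera, 72 mm wide, 98 mm high, origin at its underside. To be left alone.
- feeder: Clear feeding bottle with orange cap, 60 mm wide, 154 mm high, origin at its underside. To be left alone.
- stacker: Wooden ring-stacking toy, 84 mm wide, 101 mm high, origin at its underside. To be left alone.
Mind the look-alikes: they are no part of the job. Leave any blue look-alike of the rest alone. Of the things that look like the lifter, the larger one is meant.

How it is judged:
On the way, in this order (a step that is already met when the one before it is completed fails the run):
1. the lid hangs level on the lifter, clear of the warmer (z of lid in the frame of warmer above 0.1 m and contact force between lifter and lid above 0.8 N and contact force between lid and warmer below 0.1 N and angle between lid's own z axis and vertical below 0.2 rad), for 0.3 s.
2. the lid sits home and flat in the lid rest (horizontal distance between lid and rest below 0.006 m and z of lid in the frame of rest between 0.019 and 0.025 m and angle between lid's own z axis and vertical below 0.06 rad), for 0.3 s.
At the end, for the whole second after the job is handed in: The lid lies in the cork rest, within 6 mm of its centre, its disc within 3 mm of the ring's top and within 0.06 rad of level; the lifter hangs at rest on the rack, its origin within 30 mm sideways and 5 mm in height of the hanging point, within 0.1 rad of upright, and off the lid (all of step 2 and horizontal distance between lifter and rack_hang below 0.03 m and z of lifter in the frame of rack_hang between -0.005 and 0.005 m and angle between lifter's own z axis and vertical below 0.1 rad and contact force between lifter and rack above 0.5 N and linear speed of each of lid, lifter below 0.02 m/s and contact force between lifter and lid below 0.05 N); the robot touches nothing.
It fails at once if the gripper or arm touches the hot lid or the warmer (contact force between any of the fingers, the arm and lid above 0.5 N or contact force between any of the fingers, the arm and warmer above 0.5 N).
It fails at once if the lid tips more than 0.3 rad from level (angle between lid's own z axis and vertical above 0.3 rad).
It fails at once if the lifter presses or knocks the lid with more than 12 N (contact force between lifter and lid above 12 N).
It fails at once if the lid is dropped or pressed on the rest with more than 20 N (contact force between lid and rest above 20 N).
It fails at once if a bystander is moved by more than 20 mm (distance of any of lotion, cup, block, monitor, feeder, stacker from where it was at the start of the episode above 0.02 m).
It also fails if it takes over 72 s, if anything falls off the work surface, if the arm or the gripper's body presses on something with over 40 N, if the wrist force passes 120 N, or if a joint passes its speed limit or range.

### The arm

A 7-joint arm with a two-finger parallel gripper is mounted at the origin on the work surface. World frame = base frame: x ahead of the robot, y to its left, z up, the work surface at z = 0. Lengths are in m, angles in rad, forces in N, time in s.
With the tool pointing down it reaches from about 0.375 to 0.925 m from the base axis. Payload 3.1 kg.
Tool frame: the origin (TCP) lies between the finger pads; the fingertips stand 19 mm ahead of it and the grasp point (between the pads) is the TCP; z points along the fingers, y is the direction in which the jaws open and shut (so a half turn about z gives the same grasp; the last joint's range is limited). The gripper opens to 85 mm and grips with 20 to 120 N. Pads are 22 mm wide; open, the fingers measure 114 mm over their backs; the gripper's body (76 mm by 85 mm) begins 54 mm behind the grasp point. The pads swing forward as they close: fully open they stand 13 mm farther back than shut.
Start: joints at [1.097, 0.383, 0.044, 1.598, -0.018, 1.161, -0.05], TCP at [0.239, -0.605, 0.25] pointing down, gripper open.
Joint ranges: [-2.61, 2.61], [-0.41, 2.15], [-1.48, 1.57], [0, 2.5], [-1.57, 4.71], [0.05, 1.97], [-2.85, 2.85]. Speed limits (rad/s): [2.79, 2.79, 3.14, 3.14, 3.14, 3.14, 3.14].

### API

Orientations are given as a unit quaternion [x, y, z, w].
In Python, from bench import move_ptp, movel, move_j, move_gripper, pause, inverse_kinematics, read_camera, camera_params, MotionError, sign_off, look_for, tip_of, read_time_s, read_qpos, read_joint_vel, read_effort, read_eef_pos, read_tcp_rot, read_ft_force, read_ft_torque, read_finger_gap gives the robot as it stands. Calls block until the motion is done:
- move_ptp(position, orientation): joint-space move of the TCP to a pose.
- movel(position, orientation=None, speed=0.15): straight line of the TCP; orientation=None keeps the orientation; speed is the mean speed in m/s.
- move_j(angles): joint-space move.
- move_gripper(opening, effort=None): finger opening in m; effort is the grip in N (None keeps the last); returns when the fingers have stopped.
- pause(seconds).
- inverse_kinematics(position, orientation): joint angles nearest the present ones, or None.
- read_camera(name): name is "scene" or "side" or "wrist"; returns the picture (480x640x3 uint8, red, green, blue); there is no depth.
- camera_params(name): a dict with "K" (3x3 intrinsics, pixels), "camera_from_world" (4x4, takes a point from world to camera coordinates). Camera axes: x right, y down, z forward; pixel columns grow to the right and rows downward; lengths in m; the calibration is good to about 2 mm. The wrist camera is an equidistant fisheye: a pixel r from the principal point sees the ray r / f radians off the axis. A picture is of the moment at which its call begins: read the wrist's pose just before it. camera_params takes no time and is no camera call; for the wrist camera it gives the pose at the moment of the call.
A pose or a line that the arm cannot do raises MotionError and nothing moves.
- sign_off(): hands the job in, once; it reports no verdict.
Trained networks look in the newest picture that a camera, given by its name, has taken for a name from the list of things; names that differ only in an ending like _2 or _b are one class to them, and where a whole thing is asked for, a point or a joint stands for the part that bears it (a point fixed in the world has none). Each returns a list of dicts, best first, with "confidence" (0 to 1); they miss things now and then, are a little off and sometimes report something else, mostly with a low value. They report only what shows in the picture. A call takes as long as a camera call. They do not tell look-alikes from the thing itself.
- look_for(camera, name): "at" ([column, row] in pixels, amid what is visible of it).
- tip_of(camera, name): "at" ([column, row] in pixels: a listed point, or the origin of a listed thing).
Readings, each from a call of its own:
- read_time_s(): time.
- read_qpos(): joint angles.
- read_joint_vel(): joint speeds.
- read_effort(): joint torques, N m.
- read_eef_pos(): TCP position.
- read_tcp_rot(): TCP orientation.
- read_ft_force(): force on the tool from outside, world axes, zero at the start.
- read_ft_torque(): the same for the moment, N m.
- read_finger_gap(): finger opening in m.
Only numpy, scipy, OpenCV 4.12 (cv2) and the standard library are available. Lean on these libraries where they do the work, as an engineer would, in place of code of your own. Each camera call takes 0.05 s, during which the arm holds its last target.

## Working session

There is one attempt and no reset: what is moved stays moved. The work goes in short steps, each a Python script; the robot and the scene stay as the last script left them, time stands still between calls to the robot, and variables do not carry over. Pictures are saved under pics/ and viewed, and the job is handed in when it is done.

```bash
mkdir -p pics; ls; cat > s1.py <<'E'
from bench import *
import cv2,numpy as np
for c in ["scene","side","wrist"]:
    im=read_camera(c); cv2.imwrite(f"pics/{c}0.png",im[:,:,::-1])
    p=camera_params(c); print(c,p["K"],np.round(p["camera_from_world"],3).tolist())
    for n in ["lifter","lifter_grip","lid","lid_bar","warmer","rest","rack"]:
        f=tip_of if 1 else look_for
        print(n,[(np.round(d["at"]).tolist(),round(d["confidence"],2)) for d in tip_of(c,n)],"| look",[(np.round(d["at"]).tolist(),round(d["confidence"],2)) for d in look_for(c,n)])
print(read_time_s(),read_eef_pos(),read_tcp_rot())
E
python3 s1.py
```

```text
pics
scene [[516.51537408   0.         323.80786399]
 [  0.         516.51537408 241.90821433]
 [  0.           0.           1.        ]] [[0.8, 0.6, -0.012, -0.469], [0.425, -0.582, -0.693, -0.17], [-0.423, 0.55, -0.721, 1.673], [0.0, 0.0, 0.0, 1.0]]
lifter [([244.0, 288.0], 0.79), ([231.0, 272.0], 0.46), ([246.0, 282.0], 0.23)] | look [([245.0, 283.0], 0.84), ([226.0, 265.0], 0.55)]
lifter_grip [([233.0, 260.0], 0.74), ([242.0, 278.0], 0.58)] | look [([232.0, 261.0], 0.68), ([242.0, 281.0], 0.66)]
lid [([314.0, 250.0], 0.8)] | look [([312.0, 250.0], 0.78), ([266.0, 315.0], 0.52)]
lid_bar [([310.0, 241.0], 0.85), ([244.0, 287.0], 0.49), ([254.0, 316.0], 0.36)] | look [([310.0, 249.0], 0.85)]
warmer [([315.0, 271.0], 0.68)] | look [([312.0, 271.0], 0.63), ([373.0, 219.0], 0.29)]
rest [([373.0, 212.0], 0.94), ([341.0, 184.0], 0.76), ([304.0, 209.0], 0.59)] | look [([342.0, 187.0], 0.73), ([302.0, 198.0], 0.73), ([373.0, 216.0], 0.66)]
rack [([252.0, 316.0], 0.8)] | look [([268.0, 318.0], 0.78), ([242.0, 282.0], 0.24)]
side [[536.62622956   0.         319.58767727]
 [  0.         536.6
[... 810 characters left out ...]
82.0, 197.0], 0.78), ([218.0, 248.0], 0.77), ([212.0, 196.0], 0.65)]
rack [([327.0, 364.0], 0.91), ([328.0, 301.0], 0.18)] | look [([353.0, 342.0], 0.87), ([339.0, 194.0], 0.5), ([309.0, 281.0], 0.35)]
wrist [[371.64829954   0.         321.84072859]
 [  0.         371.64829954 237.65317966]
 [  0.           0.           1.        ]] [[0.368, -0.93, -0.0, -0.651], [-0.898, -0.355, 0.26, -0.034], [-0.242, -0.095, -0.966, 0.378], [0.0, 0.0, 0.0, 1.0]]
lifter [] | look []
lifter_grip [] | look []
lid [] | look []
lid_bar [] | look []
warmer [] | look []
rest [] | look []
rack [] | look []
2.25 [ 0.23859286 -0.60462323  0.25026832] [ 9.82392148e-01  1.86830585e-01  2.82757709e-05 -1.01221180e-05]
```

View pics/scene0.png

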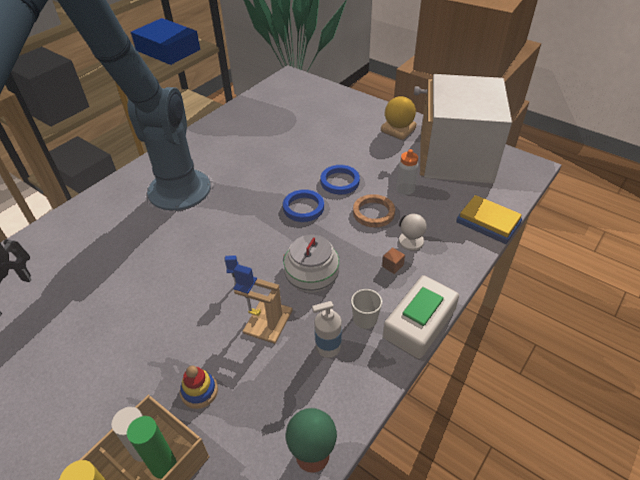

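View pics/side0.png

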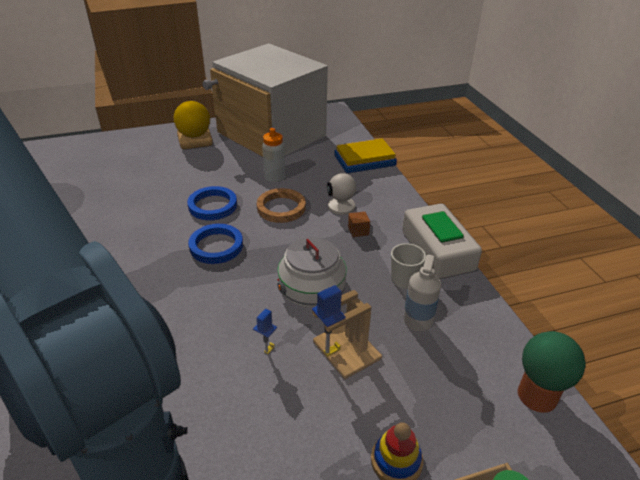

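```bash
python3 -c "
import cv2
a=cv2.imread('pics/scene0.png')[160:360,190:430];cv2.imwrite('pics/sc_crop.png',cv2.resize(a,None,fx=3,fy=3,interpolation=2))
a=cv2.imread('pics/side0.png')[170:400,180:430];cv2.imwrite('pics/si_crop.png',cv2.resize(a,(750,575*230*3//690//1),interpolation=2) if 0 else cv2.resize(a,None,fx=2.6,fy=2.6,interpolation=2))
"
```

```text
(no output)
```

View pics/sc_crop.png

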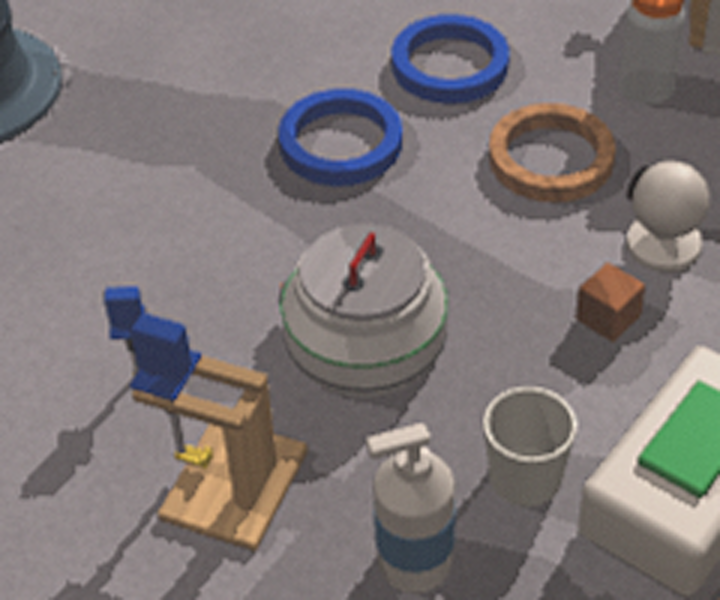

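View pics/si_crop.png

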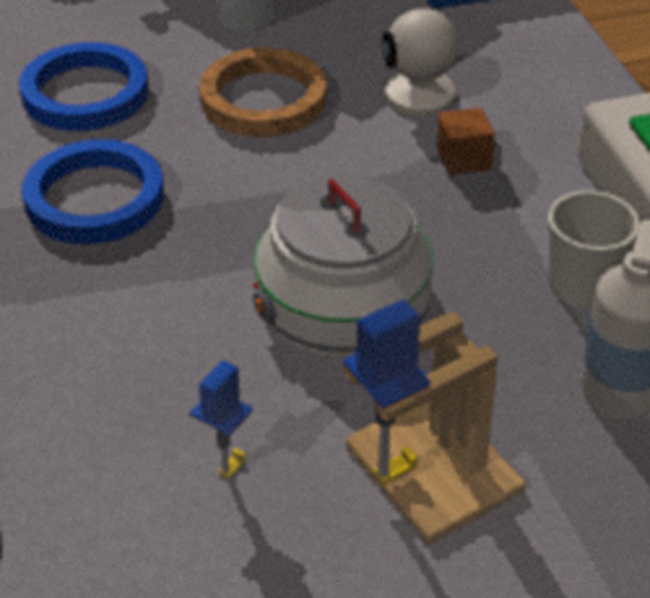

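The larger lifter hangs on the rack at scene (244,283) and side (328,308). The smaller look-alike is at scene (231,268) and side (263,325), off the rack, so I leave it alone. The cork rest is at scene (374,210) and side (282,205), and the two blue rings are decoys. The lid's red bar is at scene (310,243) and side (311,247). Next I triangulate.

```bash
cat > geo.py <<'E'
import numpy as np
from bench import camera_params
P={c:camera_params(c) for c in("scene","side")}
def proj(c,X):
    p=P[c];X=np.atleast_2d(X);T=p["camera_from_world"];q=X@T[:3,:3].T+T[:3,3]
    q=q@np.array(p["K"]).T;return q[:,:2]/q[:,2:]
def ray(c,uv):
    p=P[c];T=np.array(p["camera_from_world"]);d=T[:3,:3].T@np.linalg.inv(p["K"])@[uv[0],uv[1],1]
    return -T[:3,:3].T@T[:3,3],d/np.linalg.norm(d)
def tri(a,b):
    o1,d1=ray("scene",a);o2,d2=ray("side",b)
    A=np.c_[d1,-d2];s=np.linalg.lstsq(A,o2-o1,rcond=None)[0]
    p,q=o1+s[0]*d1,o2+s[1]*d2
    return (p+q)/2,np.linalg.norm(p-q)
def onz(c,uv,z):
    o,d=ray(c,uv);return o+d*(z-o[2])/d[2]
E
cat > s2.py <<'E'
from geo import *
np.set_printoptions(precision=4,suppress=True)
print("grip big",tri((242,279),(330,306)))
print("grip small",tri((232.5,260.5),(263,321)))
print("bar",tri((310,241),(311,244)))
print("lid",tri((314,250),(317,256)))
print("rest",tri((373.5,212),(282,208)))
print("rack",tri((252,316),(327,364)))
for n,a,b in [("rest",(373.5,212),(282,208))]:
    print(onz("scene",a,0.0),onz("side",b,0.0))
# segmentation: cork top ring, red bar
import cv2
for c in("scene","side"):
    im=cv2.imread(f"pics/{c}0.png");h=cv2.cvtColor(im,cv2.COLOR_BGR2HSV)
    m=((h[...,0]<6)|(h[...,0]>172))&(h[...,1]>140)&(h[...,2]>70)
    x0,x1,y0,y1=(300,325,230,262) if c=="scene" else (300,325,235,265)
    ys,xs=np.nonzero(m[y0:y1,x0:x1]);print(c,"red n",len(xs),sorted(zip((xs+x0).tolist(),(ys+y0).tolist()))[::6])
E
python3 s2.py
```

```text
grip big (array([ 0.5299, -0.2395,  0.1557]), np.float64(0.0003723184055727854))
grip small (array([ 0.4217, -0.1735,  0.0858]), np.float64(0.004767570314319689))
bar (array([ 0.5603, -0.0229,  0.118 ]), np.float64(0.0036307540802686168))
lid (array([ 0.5719, -0.0234,  0.0866]), np.float64(0.010639676356053623))
rest (array([0.5708, 0.274 , 0.0033]), np.float64(0.0044190432833558346))
rack (array([ 0.5286, -0.2324, -0.0062]), np.float64(0.00772030880168493))
[0.5674 0.28   0.    ] [0.5719 0.2749 0.    ]
scene red n 34 [(307, 247), (307, 253), (309, 246), (311, 243), (313, 238), (314, 240)]
side red n 34 [(307, 239), (309, 241), (310, 244), (312, 246), (314, 247), (316, 249)]
```

```bash
cat > s3.py <<'E'
from geo import *
np.set_printoptions(precision=4,suppress=True)
f=lambda u,v:(180+u/2.6,170+v/2.6)
g=lambda u,v:(190+u/3,160+v/3)
for z,pts in [(0.012,[(347,437),(430,532),(523,480)]),(0.13,[(495,352),(462,322),(423,320),(385,408)])]:
    for p in pts: print("side",p,z,onz("side",f(*p),z))
for z,pts in [(0.012,[(160,512),(252,540),(305,448)]),(0.13,[(270,378),(245,412),(200,352),(135,393)])]:
    for p in pts: print("scene",p,z,onz("scene",g(*p),z))
p=camera_params("wrist");T=p["camera_from_world"]
from bench import *
R=np.array([[1,0,0],[0,1,0],[0,0,1]])
from scipy.spatial.transform import Rotation as Ro
Rt=Ro.from_quat(read_tcp_rot());c=-T[:3,:3].T@T[:3,3]
print("cam in tcp",Rt.inv().apply(c-read_eef_pos()), "axes",(T[:3,:3]@Rt.as_matrix()))
print("tcp axes",Rt.as_matrix())
E
python3 s3.py
```

```text
side (347, 437) 0.012 [ 0.5184 -0.1827  0.012 ]
side (430, 532) 0.012 [ 0.5493 -0.2831  0.012 ]
side (523, 480) 0.012 [ 0.6305 -0.2594  0.012 ]
side (495, 352) 0.13 [ 0.6084 -0.2356  0.13  ]
side (462, 322) 0.13 [ 0.5969 -0.2015  0.13  ]
side (423, 320) 0.13 [ 0.5711 -0.1917  0.13  ]
side (385, 408) 0.13 [ 0.5195 -0.2621  0.13  ]
scene (160, 512) 0.012 [ 0.5497 -0.2824  0.012 ]
scene (252, 540) 0.012 [ 0.6285 -0.2579  0.012 ]
scene (305, 448) 0.012 [ 0.6048 -0.1611  0.012 ]
scene (270, 378) 0.13 [ 0.6001 -0.1883  0.13  ]
scene (245, 412) 0.13 [ 0.6063 -0.2256  0.13  ]
scene (200, 352) 0.13 [ 0.5375 -0.2011  0.13  ]
scene (135, 393) 0.13 [ 0.5245 -0.2625  0.13  ]
cam in tcp [ 0.0655  0.0013 -0.1234] axes [[ 0.0007  1.      0.0004]
 [-0.9656  0.0008 -0.2601]
 [-0.2601 -0.0002  0.9656]]
tcp axes [[ 0.9302  0.3671  0.0001]
 [ 0.3671 -0.9302  0.    ]
 [ 0.0001 -0.     -1.    ]]
```

```bash
cat >> geo.py <<'E'
from scipy.spatial.transform import Rotation as Ro
import cv2
from bench import *
def q(yaw): return (Ro.from_euler('z',yaw)*Ro.from_euler('x',np.pi)).as_quat()
def snap(c,name):
    p=camera_params(c); im=read_camera(c); cv2.imwrite(f"pics/{name}.png",im[:,:,::-1])
    np.savez(f"pics/{name}.npz",K=p["K"],T=p["camera_from_world"]); return im
class Wr:
    def __init__(s,name):
        d=np.load(f"pics/{name}.npz");s.K=d["K"];s.T=d["T"]
    def ray(s,uv):
        f=s.K[0,0];dx,dy=uv[0]-s.K[0,2],uv[1]-s.K[1,2];r=np.hypot(dx,dy);th=r/f
        d=np.array([np.sin(th)*dx/max(r,1e-9),np.sin(th)*dy/max(r,1e-9),np.cos(th)])
        return -s.T[:3,:3].T@s.T[:3,3],s.T[:3,:3].T@d
    def onz(s,uv,z):
        o,d=s.ray(uv);return o+d*(z-o[2])/d[2]
    def proj(s,X):
        X=np.atleast_2d(X)@s.T[:3,:3].T+s.T[:3,3];r=np.hypot(X[:,0],X[:,1]);th=np.arctan2(r,X[:,2])
        return s.K[:2,2]+s.K[0,0]*th[:,None]*X[:,:2]/r[:,None]
def dets(c,names):
    for n in names:
        print(n,"tip",[(np.round(d["at"],1).tolist(),round(d["confidence"],2)) for d in tip_of(c,n)])
np.set_printoptions(precision=4,suppress=True)
E
cat > s4.py <<'E'
from geo import *
move_ptp([0.45,-0.14,0.36],q(0.27))
print(read_time_s(),read_qpos())
snap("wrist","w1")
dets("wrist",["lifter","lifter_grip","lid_bar","lid","warmer","rack"])
move_ptp([0.50,0.2,0.36],q(0.27))
print(read_time_s(),read_qpos())
snap("wrist","w2"); dets("wrist",["rest","lid_bar","lid"])
E
python3 s4.py
```

```text
4.1417 [ 0.51   -0.0302 -0.2849  1.8542 -0.0086  1.3168 -1.0758]
lifter tip [([435.6, 157.9], 0.89), ([351.2, 229.7], 0.63)]
lifter_grip tip [([351.2, 232.2], 0.96), ([447.2, 154.6], 0.68)]
lid_bar tip [([238.2, 71.0], 0.95)]
lid tip [([245.9, 73.0], 0.63)]
warmer tip [([74.8, 50.0], 0.43)]
rack tip [([410.2, 147.9], 0.91)]
5.7833 [ 0.178   0.1464 -0.6917  1.6988  0.0971  1.3315 -1.8354]
rest tip []
lid_bar tip [([525.1, 208.5], 0.8)]
lid tip [([596.5, 118.2], 0.58), ([516.4, 204.3], 0.55)]
```

View pics/w1.png

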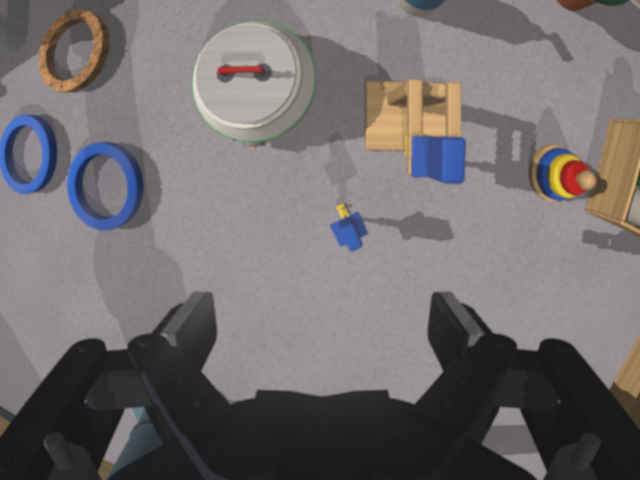

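View pics/w2.png

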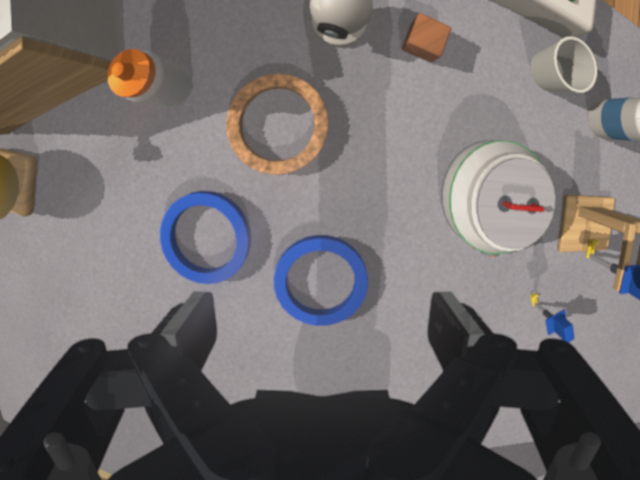

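```bash
cat > s5.py <<'E'
from geo import *
from scipy.optimize import least_squares
class Fx:
    def __init__(s,c): s.c=c
    def proj(s,X): return proj(s.c,X)
    def onz(s,uv,z): return onz(s.c,uv,z)
V={"w1":(Wr("w1"),"w1"),"w2":(Wr("w2"),"w2"),"scene":(Fx("scene"),"scene0"),"side":(Fx("side"),"side0")}
def hsv(n): return cv2.cvtColor(cv2.imread(f"pics/{n}.png"),cv2.COLOR_BGR2HSV)
def comp(m,near):
    n,l,s,c=cv2.connectedComponentsWithStats(m.astype(np.uint8),connectivity=8)
    k=min((k for k in range(1,n) if s[k,4]>15),key=lambda k:np.hypot(*(c[k]-near)));return l==k
def hullfill(m):
    pts=np.argwhere(m)[:,::-1].astype(np.int32);return cv2.convexHull(pts)[:,0].astype(float)
def cen(h):
    M=cv2.moments(h.astype(np.float32).reshape(-1,1,2));return np.array([M["m10"],M["m01"]])/M["m00"],M["m00"]
t=np.linspace(0,2*np.pi,120)
def circ(x,y,r,z): return np.c_[x+r*np.cos(t),y+r*np.sin(t),0*t+z]
# rest
near={"w1":(74,50),"w2":(277,124),"scene":(374,210),"side":(282,205)}
allr=[]
for k,(v,n) in V.items():
    h=hsv(n);m=(h[...,0]>3)&(h[...,0]<22)&(h[...,1]>75)&(h[...,2]>60)
    m=comp(m,near[k]);hm=hullfill(m);c,a=cen(hm)
    def f(p):
        P=np.vstack([circ(*p,.064,0),circ(*p,.064,.022)]);hh=cv2.convexHull(v.proj(P).astype(np.float32))[:,0];return cen(hh)[0]-c
    r=least_squares(f,[.57,.275],diff_step=1e-3).x
    P=np.vstack([circ(*r,.064,0),circ(*r,.064,.022)]);a2=cen(cv2.convexHull(v.proj(P).astype(np.float32))[:,0])[1]
    print("rest",k,r,"area",a,a2)
# bar
near={"w1":(243,70),"w2":(523,208),"scene":(310,244),"side":(312,245)}
for k,(v,n) in V.items():
    h=hsv(n);m=((h[...,0]<8)|(h[...,0]>172))&(h[...,1]>120)&(h[...,2]>60)
    m=comp(m,near[k]);pts=np.argwhere(m)[:,::-1].astype(float)
    u,s,vt=np.linalg.svd(pts-pts.mean(0),full_matrices=False);pr=(pts-pts.mean(0))@vt[0]
    e=[pts.mean(0)+vt[0]*x for x in(pr.min(),pr.max())]
    A,B=[v.onz(x,.1135) for x in e];d=B-A
    print("bar",k,np.round(e,1).tolist(),"ends",A[:2],B[:2],"mid",((A+B)/2)[:2],"len",np.linalg.norm(d),"lidx yaw",np.arctan2(d[1],d[0])-np.pi/2, "cen",v.onz(pts.mean(0),.1135)[:2])
# lifter blue
near={"w1":(438,158),"scene":(243,280),"side":(329,308)}
for k in near:
    v,n=V[k];h=hsv(n);m=(h[...,0]>105)&(h[...,0]<125)&(h[...,1]>130)&(h[...,2]>30)
    m=comp(m,near[k]);hm=hullfill(m);c,a=cen(hm)
    def mod(x,y,yaw,z=.13):
        b=[[sx*.02,sy*w,zz] for sx in(-1,1) for sy in(-1,1) for w,zz in((.025,0),(.025,.006),(.011,.006),(.011,.056))]
        b=np.array(b)@Ro.from_euler('z',yaw).as_matrix().T+[x,y,z]
        return cv2.convexHull(v.proj(b).astype(np.float32))[:,0]
    r=least_squares(lambda p:cen(mod(p[0],p[1],.27))[0]-c,[.53,-.237],diff_step=1e-3).x
    print("lifter",k,r,"area",a,cen(mod(*r,.27))[1])
    if k=="w1":
        # IoU over yaw
        for yaw in np.arange(.15,.42,.03):
            A=np.zeros((480,640),np.uint8);B=A.copy();cv2.fillPoly(A,[np.round(hm*1).astype(np.int32)],1);cv2.fillPoly(B,[np.round(mod(*r,yaw)).astype(np.int32)],1)
            print(round(yaw,2),(A&B).sum()/(A|B).sum(),end="; ")
        print(hm.tolist())
E
python3 s5.py
```

```text
rest w1 [0.5699 0.2748] area 4427.0 4673.823829975892
rest w2 [0.5699 0.2735] area 7968.0 8201.49347157823
rest scene [0.5681 0.2776] area 1076.0 1161.7196960225701
rest side [0.5695 0.2765] area 1347.5 1421.2763536300045
bar w1 [[262.0, 68.7], [217.9, 70.2]] ends [ 0.5681 -0.0488] [ 0.5575 -0.0048] mid [ 0.5628 -0.0268] len 0.04528466864297144 lidx yaw 0.23518373646197954 cen [ 0.5625 -0.0263]
bar w2 [[502.7, 204.6], [543.1, 208.8]] ends [0.5568 0.0064] [ 0.5686 -0.0484] mid [ 0.5627 -0.021 ] len 0.056015643845308154 lidx yaw -2.9299017640152902 cen [ 0.5626 -0.0207]
bar scene [[313.9, 237.9], [306.0, 253.5]] ends [ 0.5575 -0.0025] [ 0.5752 -0.0583] mid [ 0.5664 -0.0304] len 0.05847194558486819 lidx yaw -2.835095037975955 cen [ 0.5656 -0.0279]
bar side [[306.6, 239.3], [318.9, 256.6]] ends [ 0.5576 -0.0027] [ 0.5658 -0.0635] mid [ 0.5617 -0.0331] len 0.061328081851181604 lidx yaw -3.0067017006008663 cen [ 0.5613 -0.0302]
lifter w1 [ 0.5295 -0.2344] area 2135.0 2592.79362606653
0.15 0.8265723855601042; 0.18 0.8218773096821878; 0.21 0.8286140089418778; 0.24 0.8218773096821878; 0.27 0.8227894931557529; 0.3 0.8307807246918192; 0.33 0.8243143068939955; 0.36 0.8273809523809523; 0.39 0.8166789125642909; 0.42 0.8128440366972477; [[464.0, 152.0], [463.0, 174.0], [462.0, 180.0], [461.0, 181.0], [459.0, 182.0], [452.0, 182.0], [443.0, 181.0], [413.0, 175.0], [412.0, 174.0], [412.0, 164.0], [413.0, 138.0], [414.0, 137.0], [423.0, 137.0], [456.0, 138.0], [462.0, 139.0], [463.0, 140.0], [464.0, 142.0]]
lifter scene [ 0.5388 -0.2594] area 36.0 589.2108773263171
lifter side [ 0.5282 -0.2336] area 839.0 1057.0370381763205
```

```bash
python3 -c "
import cv2
a=cv2.imread('pics/w1.png');b=cv2.resize(a[60:210,345:485],None,fx=4,fy=4,interpolation=2);cv2.imwrite('pics/w1rack.png',b)
b=cv2.resize(a[10:150,180:330],None,fx=4,fy=4,interpolation=2);cv2.imwrite('pics/w1lid.png',b)"
```

```text
(no output)
```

View pics/w1rack.png

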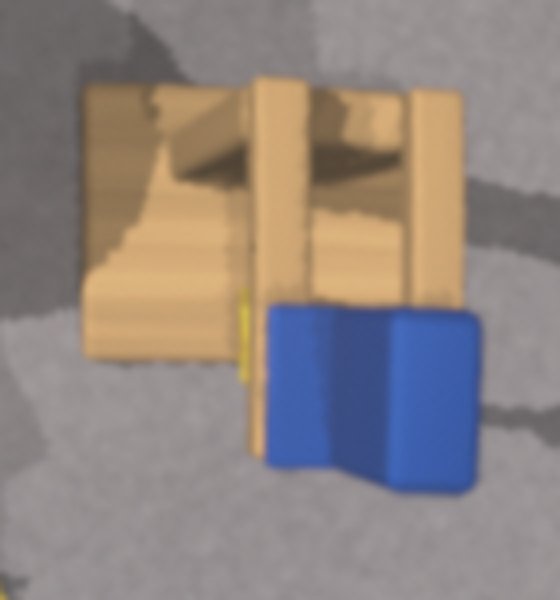

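View pics/w1lid.png

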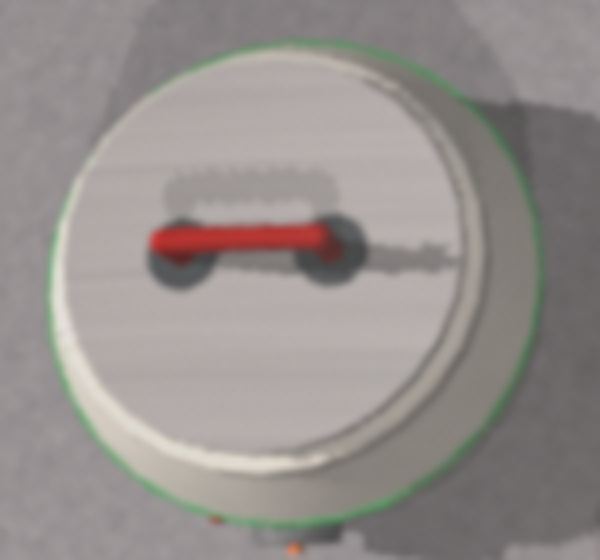

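```bash
cat > s6.py <<'E'
from geo import *
w=Wr("w1");R=lambda u,v,z:w.onz((345+u/4,60+v/4),z);L=lambda u,v,z:w.onz((180+u/4,10+v/4),z)
def yw(a,b): d=b-a; return np.arctan2(d[1],d[0]),np.linalg.norm(d)
print("prongL outer",R(248,455,.13),R(252,80,.13),yw(R(248,455,.13),R(252,80,.13)))
print("prongL inner",R(308,302,.13),R(305,80,.13),yw(R(308,302,.13),R(305,80,.13)))
print("prongR",R(411,305,.13),R(411,92,.13),yw(R(411,305,.13),R(411,92,.13)), R(464,305,.13),R(463,92,.13),yw(R(464,305,.13),R(463,92,.13)))
print("foot",R(82,358,.012),R(85,86,.012),yw(R(82,358,.012),R(85,86,.012)),yw(R(240,360,.012),R(82,358,.012)))
B=[R(*p,.186) for p in[(392,311),(480,313),(476,492),(390,490)]];print("block top",np.array(B),"c",np.mean(B,0),yw(B[3],B[0]),yw(B[2],B[1]),yw(B[1],B[0]))
F=[R(*p,.136) for p in[(268,305),(267,466)]];print("flange left",F,yw(F[1],F[0]))
b=[L(150,243,.1135),L(325,236,.1135)];print("bar",b,np.mean(b,0),yw(b[1],b[0]))
P=[L(*p,.093) for p in[(65,270),(270,50),(460,260),(270,460),(120,130),(410,120),(405,395),(120,390)]];P=np.array(P)
A=np.c_[2*P[:,:2],np.ones(8)];s=np.linalg.lstsq(A,(P[:,:2]**2).sum(1),rcond=None)[0];print("lid circ",s[:2],np.sqrt(s[2]+s[:2]@s[:2]))
E
python3 s6.py
```

```text
prongL outer [ 0.505  -0.2127  0.13  ] [ 0.5929 -0.1882  0.13  ] (np.float64(0.27225520685360877), np.float64(0.09126293071159315))
prongL inner [ 0.5451 -0.2162  0.13  ] [ 0.5973 -0.2006  0.13  ] (np.float64(0.2899524308801667), np.float64(0.054479823876910576))
prongR [ 0.5528 -0.2415  0.13  ] [ 0.6037 -0.2269  0.13  ] (np.float64(0.2790173857779544), np.float64(0.053022076035100604)) [ 0.5574 -0.2549  0.13  ] [ 0.6087 -0.2398  0.13  ] (np.float64(0.28495446422552406), np.float64(0.053471728479720024))
foot [ 0.5165 -0.1813  0.012 ] [ 0.6008 -0.1587  0.012 ] (np.float64(0.26266454367639763), np.float64(0.08722527543845017)) (np.float64(1.85338342494391), np.float64(0.05109608165730173))
block top [[ 0.544  -0.2195  0.186 ]
 [ 0.55   -0.2383  0.186 ]
 [ 0.5139 -0.2492  0.186 ]
 [ 0.5084 -0.2304  0.186 ]] c [ 0.5291 -0.2343  0.186 ] (np.float64(0.29751925914453925), np.float64(0.03720985431821295)) (np.float64(0.29310302311761727), np.float64(0.0377610217320224)) (np.float64(1.8799014965827288), np.float64(0.01970655725089709))
flange left [array([ 0.5408, -0.2055,  0.136 ]), array([ 0.504 , -0.2165,  0.136 ])] (np.float64(0.29058719831664165), np.float64(0.03843343616123058))
bar [array([ 0.5568, -0.0045,  0.1135]), array([ 0.5676, -0.0482,  0.1135])] [ 0.5622 -0.0264  0.1135] (np.float64(1.8128770054018373), np.float64(0.044991781396579104))
lid circ [ 0.5629 -0.0281] 0.05443420858312255
```

Measured positions:
- **Lifter and rack:** lifter at (0.529,-0.234), yaw about 0.29. The rack_hang point comes out at (0.530,-0.234), so they agree.
- **Lid:** bar at (0.563,-0.027), yaw about 0.24. The lid circle fit gives radius 54.4 mm against 55 mm.
- **Rest:** (0.5695,0.275).

Grasping the larger lifter now.

```bash
cat > s7.py <<'E'
from geo import *
Y=0.288
move_gripper(0.06)
move_ptp([0.529,-0.2343,0.29],q(Y))
snap("wrist","w3")
movel([0.529,-0.2343,0.164],speed=0.12)
print(read_time_s(),read_ft_force())
move_gripper(0.0,effort=60); print("gap",read_finger_gap(),read_time_s(),read_ft_force(),read_ft_torque())
snap("wrist","w4");snap("side","side4")
E
python3 s7.py
```

```text
9.225 [-0.5282  0.0345 -0.4836]
gap 0.021249610628091938 9.65 [0.2819 0.2233 2.7751] [0.067  0.1154 0.0117]
```

View pics/side4.png

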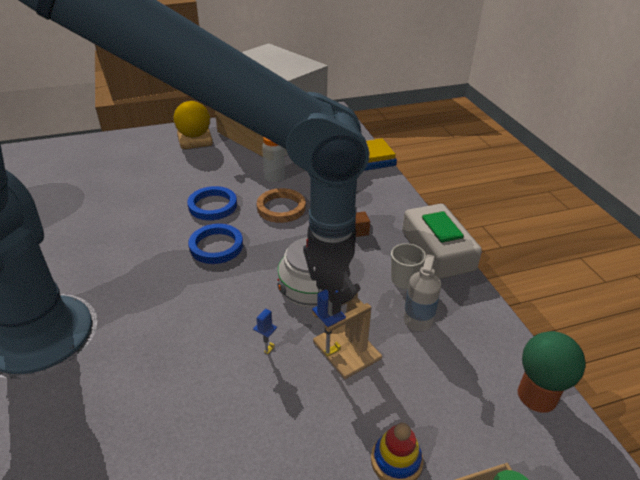

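View pics/w3.png

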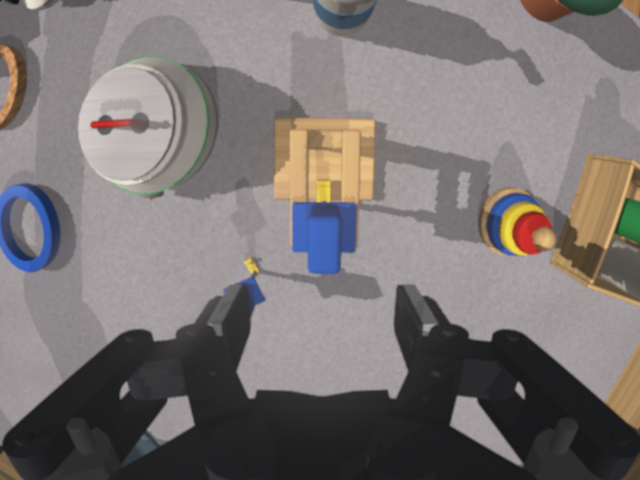

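```bash
cat > s8.py <<'E'
from geo import *
Y=0.288
w=Wr("w3")
print("block top mid front/back",w.onz((324,272),.186),w.onz((324,206),.186))
b=[w.onz(p,.1135) for p in[(91,125),(137,124)]];print("bar w3",b,np.mean(b,0))
p=np.array(read_eef_pos());print(p)
ux=np.array([np.cos(Y-.008),np.sin(Y-.008),0])
movel(p+[0,0,.012],speed=.06); print(read_ft_force(),read_ft_torque())
movel(p+[0,0,.012]-.075*ux,speed=.12); pause(.3)
print(read_time_s(),read_eef_pos(),read_ft_force(),read_ft_torque())
f0=np.mean([read_ft_force() for _ in range(5)],0)
z0=read_eef_pos()[2]; t0=read_time_s()
base=np.array(read_eef_pos())
z=.150; movel([base[0],base[1],z],speed=.05); pause(.2)
f0=np.array(read_ft_force())
while z>.1:
    z-=.003; movel([base[0],base[1],z],speed=.03)
    f=read_ft_force()[2]-f0[2]
    if f>1.5: break
pause(.4)
for _ in range(3): print(z,read_eef_pos(),read_ft_force()-f0); pause(.1)
print(f0,t0,read_time_s())
E
python3 s8.py
```

```text
block top mid front/back [ 0.5127 -0.2401  0.186 ] [ 0.5545 -0.2275  0.186 ]
bar w3 [array([ 0.5572, -0.005 ,  0.1135]), array([ 0.5674, -0.0548,  0.1135])] [ 0.5623 -0.0299  0.1135]
[ 0.5295 -0.2344  0.1648]
[-0.3059  0.3056 -1.7657] [-0.027  -0.0055  0.0026]
11.1917 [ 0.4581 -0.2547  0.1768] [ 0.1908  0.191  -2.1917] [-0.0757  0.0289 -0.0479]
0.141 [ 0.4585 -0.255   0.1415] [-0.779   0.7497  6.6475]
0.141 [ 0.4585 -0.2549  0.1415] [-1.2867  1.1647  8.2214]
0.141 [ 0.4585 -0.255   0.1415] [-0.7302  0.47    6.6233]
[-0.1162 -0.5435 -1.6221] 11.1917 13.525
```

```bash
cat > s9.py <<'E'
from geo import *
b=np.array(read_eef_pos())
def av(n=8):
    r=[]
    for _ in range(n): r.append(read_ft_force()); pause(.03)
    return np.mean(r,0)
for z in [.1405,.1420,.146]:
    movel([b[0],b[1],z],speed=.03); pause(.2); print(read_eef_pos()[2],av())
movel([b[0],b[1],.27],speed=.15);snap("wrist","w5");snap("side","side5");print(av(),read_ft_torque(),read_time_s())
E
python3 s9.py; python3 -c "
import cv2
a=cv2.imread('pics/side5.png')[150:400,220:430];cv2.imwrite('pics/s5c.png',cv2.resize(a,None,fx=2.4,fy=2.4,interpolation=2))"
```

```text
0.1411793233726378 [-1.9461  0.6318  6.8959]
0.14194251570311628 [-1.0636 -0.0064  3.0284]
0.1454638976715943 [ 0.2514 -0.1254 -2.3404]
[ 0.0923  0.1244 -2.1353] [ 0.0117 -0.0163 -0.0279] 17.05
```

View pics/s5c.png

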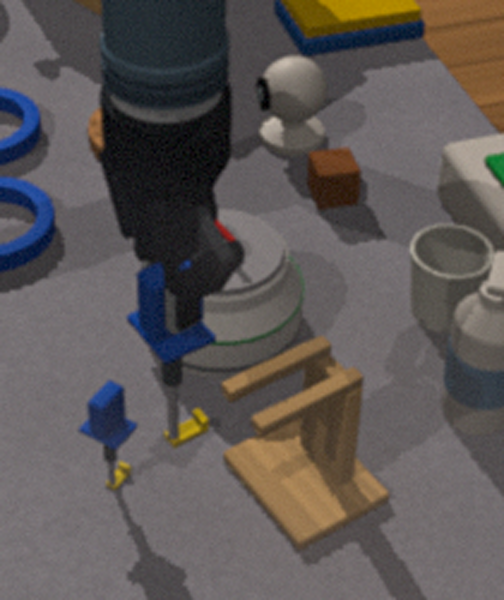

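View pics/w5.png

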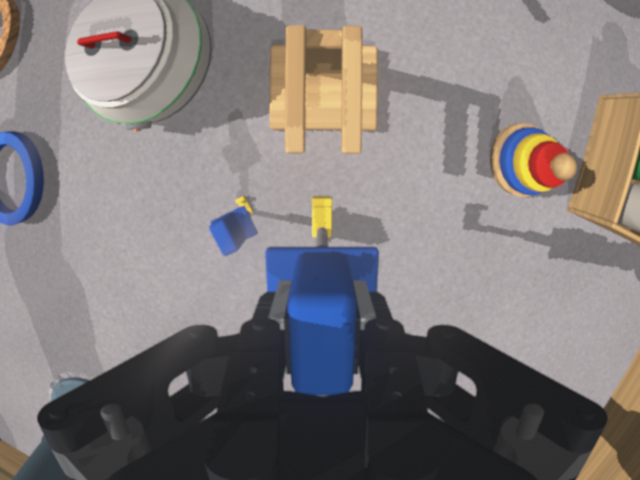

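```bash
python3 - <<'E'
from geo import *
w=Wr("w5")
im=cv2.imread("pics/w5.png");h=cv2.cvtColor(im,cv2.COLOR_BGR2HSV)
m=(h[...,0]>18)&(h[...,0]<35)&(h[...,1]>120);m[:,:290]=0;m[:,350:]=0;m[:190]=0;m[245:]=0
p=np.argwhere(m);print("rows",p[:,0].min(),p[:,0].max(),[(r,p[p[:,0]==r,1].min(),p[p[:,0]==r,1].max()) for r in range(196,242,4) if (p[:,0]==r).any()])
eef=np.array(read_eef_pos());R=Ro.from_quat(read_tcp_rot());ub=eef[2]-.143
for uv,z,n in [((321.5,p[:,0].min()-.5),ub+.013,"lip top front (exp x=26)"),((321.5,p[:,0].min()-.5),ub,"lip bottom front"),((321.5,208),ub+.013,"?lip rear top 20")]:
    print(n,R.inv().apply(w.onz(uv,z)-eef))
for y in (p[p[:,0]==200,1].min()-.5,p[p[:,0]==200,1].max()+.5): print(R.inv().apply(w.onz((y,200),ub+.013)-eef))
c=cv2.resize(im[180:260,280:370],None,fx=7,fy=7,interpolation=2);cv2.imwrite("pics/w5c.png",c)
# bar in w5
b=[w.onz(q_,.1135) for q_ in[(79,42.5),(130,38)]];print("bar",b,np.mean(b,0),"yaw",np.arctan2(*(b[0]-b[1])[[1,0]])-np.pi/2)
E
```

```text
rows 197 236 [(200, np.int64(312), np.int64(331)), (204, np.int64(312), np.int64(331)), (208, np.int64(313), np.int64(330)), (212, np.int64(312), np.int64(331)), (216, np.int64(313), np.int64(331)), (220, np.int64(312), np.int64(331)), (224, np.int64(312), np.int64(331)), (228, np.int64(313), np.int64(331)), (232, np.int64(313), np.int64(330)), (236, np.int64(313), np.int64(330))]
lip top front (exp x=26) [0.0261 0.0005 0.13  ]
lip bottom front [0.0241 0.0005 0.143 ]
?lip rear top 20 [0.0181 0.0005 0.13  ]
[ 0.0237 -0.0063  0.13  ]
[0.0237 0.0074 0.13  ]
bar [array([ 0.5568, -0.0064,  0.1135]), array([ 0.5658, -0.0603,  0.1135])] [ 0.5613 -0.0333  0.1135] yaw 0.16539825945949338
```

View pics/w5c.png

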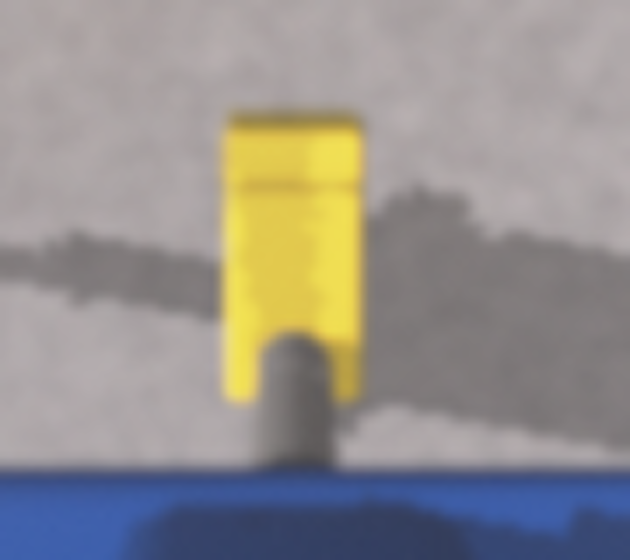

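```bash
cat > s10.py <<'E'
from geo import *
Y=0.24;lid=np.array([.5627,-.0272]);u=np.array([np.cos(Y),np.sin(Y)])
p=read_eef_pos()
movel([p[0],p[1],.33],speed=.2)
a=lid-.055*u
movel([*a,.33],q(Y),speed=.2)
movel([*a,.275],speed=.15)
print(read_eef_pos(),read_time_s(),read_ft_force())
snap("wrist","w6");snap("side","side6");snap("scene","scene6")
dets("wrist",["lid_bar","lid"])
E
python3 s10.py
```

```text
[ 0.5093 -0.041   0.2751] 19.2667 [ 0.4361  0.3733 -1.5519]
lid_bar tip [([318.3, 150.7], 0.73), ([490.5, 223.8], 0.27)]
lid tip [([317.2, 153.0], 0.74)]
```

View pics/w6.png

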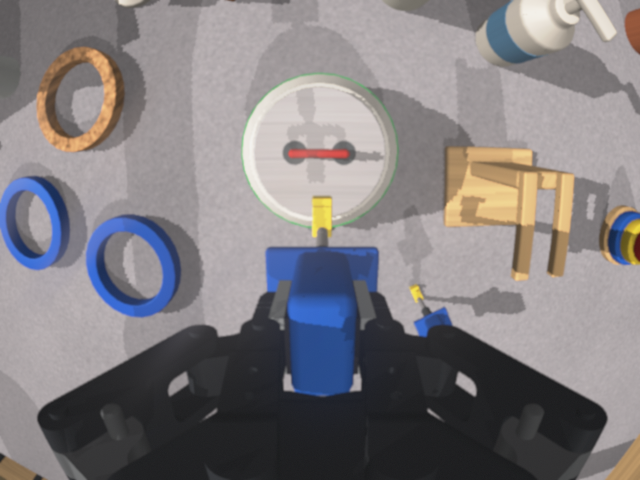

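```bash
python3 - <<'E'
from geo import *
w=Wr("w6");im=cv2.imread("pics/w6.png");h=cv2.cvtColor(im,cv2.COLOR_BGR2HSV)
m=((h[...,0]<8)|(h[...,0]>172))&(h[...,1]>120)&(h[...,2]>60);m[:130]=0;m[175:]=0;m[:,:270]=0;m[:,370:]=0
p=np.argwhere(m)[:,::-1]+0.;rot=Ro.from_quat(read_tcp_rot());e=np.array(read_eef_pos())
print(p.min(0),p.max(0))
cs=[];
for c in range(int(p[:,0].min()),int(p[:,0].max())+1,8): print(c,p[p[:,0]==c,1].mean(),(p[:,0]==c).sum())
L=p[p[:,0]<p[:,0].min()+6];Rr=p[p[:,0]>p[:,0].max()-6]
A=w.onz((p[:,0].min()-.5,L[:,1].mean()),.1135);B=w.onz((p[:,0].max()+.5,Rr[:,1].mean()),.1135)
print("bar",A,B,"mid",(A+B)/2,"len",np.linalg.norm(A-B),"yaw",np.arctan2(*(A-B)[[1,0]])-np.pi/2,"tool",rot.inv().apply((A+B)/2-e))
# ray mean at tool y
c=cv2.resize(im[60:250,230:410],None,fx=3.2,fy=3.2,interpolation=2);cv2.imwrite("pics/w6c.png",c)
E
```

```text
[289. 150.] [348. 157.]
289 153.0 5
297 153.0 7
305 153.0 7
313 153.0 5
321 153.0 7
329 153.0 7
337 153.5 8
345 153.5 8
bar [ 0.5578 -0.0042  0.1135] [ 0.5682 -0.0488  0.1135] mid [ 0.563  -0.0265  0.1135] len 0.04573841333184587 yaw 0.22975242864276768 tool [ 0.0542 -0.001   0.163 ]
```

View pics/w6c.png

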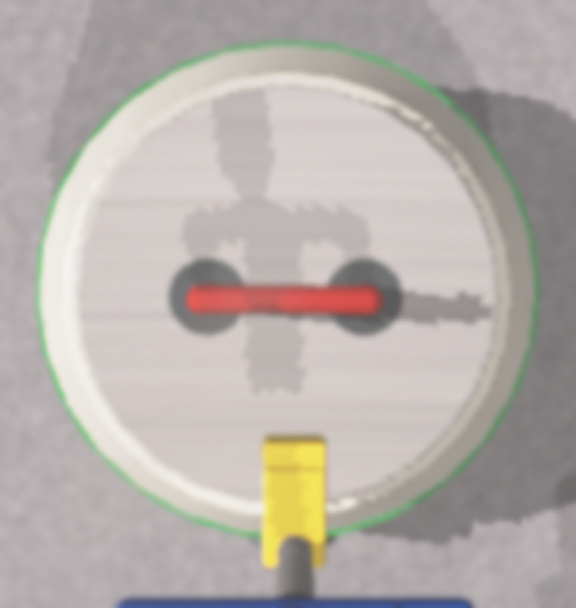

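```bash
cat > s11.py <<'E'
from geo import *
Y=0.234;bar=np.array([.563,-.0265]);u=np.array([np.cos(Y),np.sin(Y)]);ty=np.array([np.sin(Y),-np.cos(Y)])
def av(n=6):
    r=[]
    for _ in range(n): r.append(read_ft_force()); pause(.02)
    return np.mean(r,0)
a=bar-.0005*ty-.046*u
movel([*a,.26],q(Y),speed=.1);pause(.2);f0=av(10)
z=.2395;movel([*a,z],speed=.08);pause(.15)
print(read_eef_pos(),av()-f0)
while z>.2325:
    z-=.0007;movel([*a,z],speed=.02);pause(.1);f=av(5)-f0;print(round(z,4),read_eef_pos()[2],f)
    if f[2]>1.5:break
zc=read_eef_pos()[2]-0.0+f[2]/5000
print("contact TCP z",zc,read_time_s())
movel([*a,zc+.002],speed=.03);pause(.15);print(read_eef_pos(),av()-f0)
snap("wrist","w7");snap("side","side7");snap("scene","scene7")
np.save("f0.npy",f0)
E
python3 s11.py
```

```text
[ 0.5184 -0.0366  0.2397] [ 0.1054 -0.2022  0.002 ]
0.2388 0.2388320846260435 [-0.0832  0.1021 -0.1928]
0.2381 0.2380937207707034 [-0.0014 -0.3569  0.1671]
0.2374 0.2373988230413308 [ 0.064   0.0165 -0.2141]
0.2367 0.23670636806816728 [-0.4907  0.1031 -0.1375]
0.236 0.23603581768766177 [-0.0677 -0.1642  0.1113]
0.2353 0.23554039794850734 [-0.7169  0.2048  2.5346]
contact TCP z 0.23604732124171 23.4667
[ 0.5179 -0.0367  0.2378] [-0.129  -0.3086 -0.4665]
```

```bash
cat > s12.py <<'E'
from geo import *
Y=0.234;bar=np.array([.563,-.0265]);u=np.array([np.cos(Y),np.sin(Y)]);ty=np.array([np.sin(Y),-np.cos(Y)])
f0=np.load("f0.npy");z=.2379
def av(n=5):
    r=[]
    for _ in range(n): r.append(read_ft_force()); pause(.02)
    return np.mean(r,0)
for s in [.036,.028,.020,.0125]:
    movel([*(bar-.0005*ty-s*u),z],speed=.04);f=av()-f0;print(s,read_eef_pos(),f)
    if np.linalg.norm(f)>3: print("STOP");break
snap("wrist","w8");snap("side","side8");snap("scene","scene8");print(read_time_s())
E
python3 s12.py;  python3 -c "
import cv2
a=cv2.imread('pics/side8.png')[190:330,240:400];b=cv2.imread('pics/scene8.png')[190:330,230:390]
cv2.imwrite('pics/c8.png',cv2.resize(cv2.hconcat([a,b]),None,fx=2.5,fy=2.5,interpolation=2))"
```

```text
0.036 [ 0.5279 -0.0343  0.2378] [-0.0467 -0.0867 -0.2583]
0.028 [ 0.5356 -0.0325  0.2378] [-0.0798 -0.7697 -0.2548]
0.02 [ 0.5434 -0.0306  0.2378] [-0.1714 -0.1051 -0.375 ]
0.0125 [ 0.5507 -0.0289  0.2378] [-0.0724 -0.2644 -0.2075]
26.0417
```

View pics/c8.png

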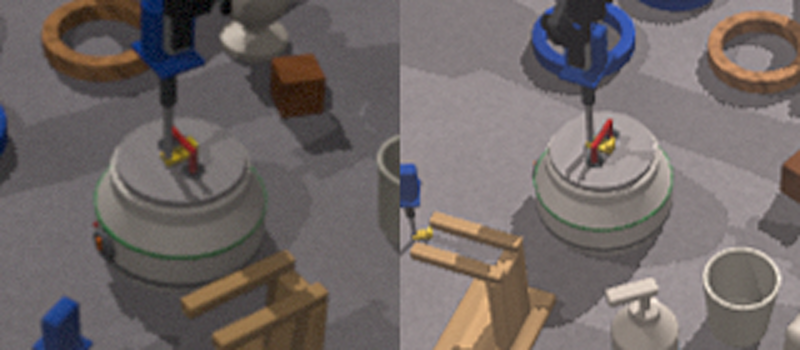

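View pics/w8.png

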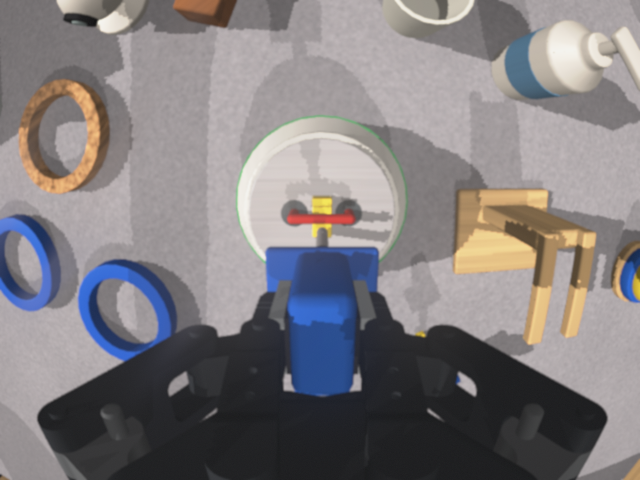

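```bash
cat > s13.py <<'E'
from geo import *
f0=np.load("f0.npy");p=np.array(read_eef_pos())
def av(n=5):
    r=[]
    for _ in range(n): r.append(read_ft_force()); pause(.02)
    return np.mean(r,0)
p[:2]=[.5507,-.0289]
for z in [.245,.2475,.25,.254,.26]:
    movel([p[0],p[1],z],speed=.025);print(z,read_eef_pos()[2],av()-f0)
movel([p[0],p[1],.295],speed=.06);pause(.5)
print(read_time_s(),read_eef_pos(),av()-f0,read_ft_torque())
snap("wrist","w9");snap("side","side9");snap("scene","scene9")
w=Wr("w2");print("feeder",w.onz((130,72),.15),"monitor",w.onz((340,10),.07))
E
python3 s13.py;  python3 -c "
import cv2
a=cv2.imread('pics/side9.png')[170:310,240:400];b=cv2.imread('pics/scene9.png')[170:310,230:390]
cv2.imwrite('pics/c9.png',cv2.resize(cv2.hconcat([a,b]),None,fx=2.5,fy=2.5,interpolation=2))"
```

```text
0.245 0.2453995081435331 [-0.4044  0.0984 -0.0817]
0.2475 0.24725302131421026 [-0.7975 -0.4104 -0.4684]
0.25 0.24944707321483506 [-0.2685  0.2435 -3.7902]
0.254 0.25435098835582454 [ 0.0766  0.0616 -4.0977]
0.26 0.2603867487376886 [-0.4014  0.0654 -3.7951]
29.325 [ 0.5507 -0.0289  0.2949] [-0.0656  0.0699 -4.0665] [-0.0281  0.0413 -0.0059]
feeder [0.5887 0.4128 0.15  ] monitor [0.715  0.2342 0.07  ]
```

View pics/c9.png

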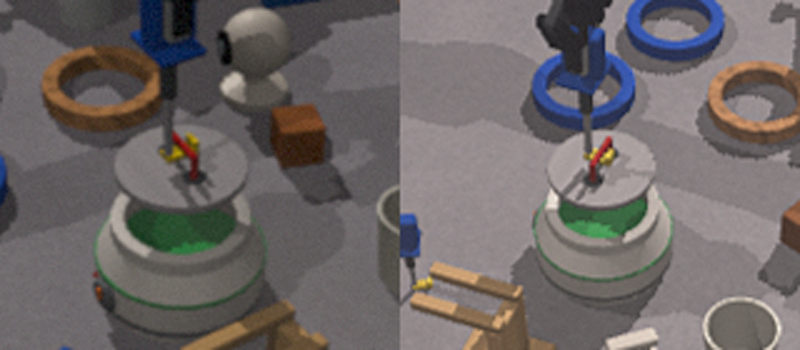

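View pics/w9.png

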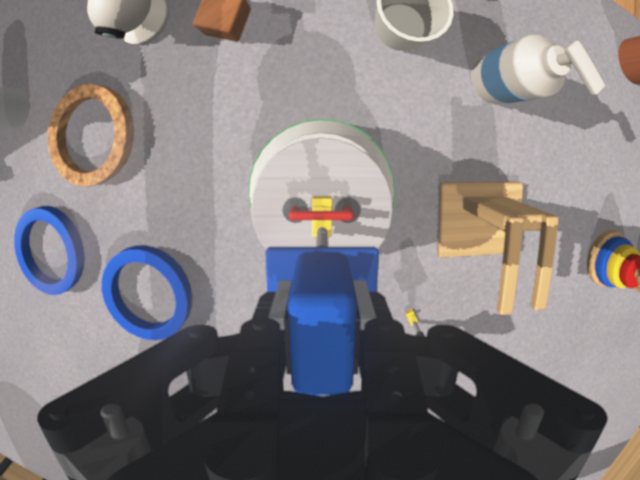

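```bash
cat > s14.py <<'E'
from geo import *
from scipy.optimize import least_squares
t=np.linspace(0,2*np.pi,120)
circ=lambda x,y,r,z:np.c_[x+r*np.cos(t),y+r*np.sin(t),0*t+z]
def restfit(n,near):
    v=Wr(n);h=cv2.cvtColor(cv2.imread(f"pics/{n}.png"),cv2.COLOR_BGR2HSV)
    m=(h[...,0]>3)&(h[...,0]<22)&(h[...,1]>75)&(h[...,2]>60)
    N,l,s,c=cv2.connectedComponentsWithStats(m.astype(np.uint8))
    k=min((k for k in range(1,N) if s[k,4]>100),key=lambda k:np.hypot(*(c[k]-near)))
    cen=lambda H:(lambda M:np.array([M["m10"],M["m01"]])/M["m00"])(cv2.moments(H))
    H=cv2.convexHull(np.argwhere(l==k)[:,::-1].astype(np.float32))
    mod=lambda p:cv2.convexHull(v.proj(np.vstack([circ(*p,.064,0),circ(*p,.064,.022)])).astype(np.float32))
    r=least_squares(lambda p:cen(mod(p))-cen(H),[.57,.275],diff_step=1e-3).x
    return r,cv2.contourArea(H),cv2.contourArea(mod(r))
if __name__=="__main__":
    for n,near in [("w1",(74,50)),("w2",(277,124)),("w6",(80,100)),("w8",(64,136)),("w9",(90,134))]: print(n,restfit(n,near))
    w=Wr("w9");im=cv2.imread("pics/w9.png");h=cv2.cvtColor(im,cv2.COLOR_BGR2HSV)
    m=((h[...,0]<8)|(h[...,0]>172))&(h[...,1]>120)&(h[...,2]>60);m[:205]=0;m[228:]=0;m[:,:280]=0;m[:,365:]=0
    p=np.argwhere(m)[:,::-1]+0.;rot=Ro.from_quat(read_tcp_rot());e=np.array([.5507,-.0289,.2949])
    print(p.min(0),p.max(0),[p[p[:,0]==c,1].mean() for c in range(290,355,8)])
    for uv in [(p[:,0].min()-.5,215),(p[:,0].max()+.5,215),(321.5,np.median(p[:,1]))]: print(rot.inv().apply(w.onz(uv,.1606)-e))
E
python3 s14.py
```

```text
w1 (array([0.5699, 0.2748]), 4427.0, 4673.823829975892)
w2 (array([0.5699, 0.2735]), 7968.0, 8201.49347157823)
w6 (array([0.5696, 0.2743]), 7133.5, 7486.096362847369)
w8 (array([0.5695, 0.2745]), 8077.5, 8488.65623757257)
w9 (array([0.5698, 0.2756]), 6675.5, 7135.379537558081)
[289. 208.] [353. 220.] [np.float64(215.0), np.float64(215.0), np.float64(215.0), np.float64(215.0), np.float64(215.0), np.float64(215.0), np.float64(215.0), np.float64(214.0), np.float64(nan)]
[ 0.0129 -0.0224  0.1343]
[0.0129 0.0237 0.1343]
[0.0129 0.001  0.1343]s14.py:20: RuntimeWarning: Mean of empty slice.
  print(p.min(0),p.max(0),[p[p[:,0]==c,1].mean() for c in range(290,355,8)])
  ret = ret.dtype.type(ret / rcount)
```

```bash
cat > s15.py <<'E'
from geo import *
Y=0.234;rest=np.array([.5697,.2744]);u=np.array([np.cos(Y),np.sin(Y)]);ty=np.array([np.sin(Y),-np.cos(Y)])
f0=np.load("f0.npy")
a=rest-.0129*u-.0006*ty
movel([*(a-[0,.03]),.295],speed=.12);movel([*a,.295],speed=.05);pause(.3)
movel([*a,.215],speed=.08);pause(.4)
print(a,read_time_s(),read_eef_pos(),read_ft_force()-f0)
snap("wrist","w10");snap("side","side10");snap("scene","scene10")
E
python3 s15.py;  python3 -c "
import cv2
a=cv2.imread('pics/side10.png')[130:270,210:370];b=cv2.imread('pics/scene10.png')[130:270,300:460]
cv2.imwrite('pics/c10.png',cv2.resize(cv2.hconcat([a,b]),None,fx=2.5,fy=2.5,interpolation=2))"
```

```text
[0.557 0.272] 34.5667 [0.5571 0.272  0.2152] [-1.1299 -0.3183 -4.1074]
```

View pics/c10.png

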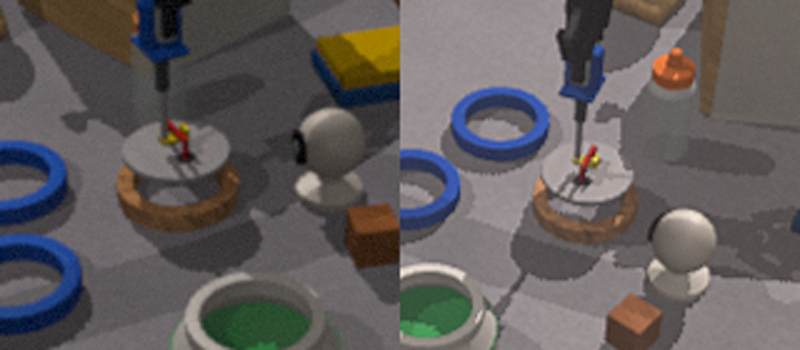

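View pics/w10.png

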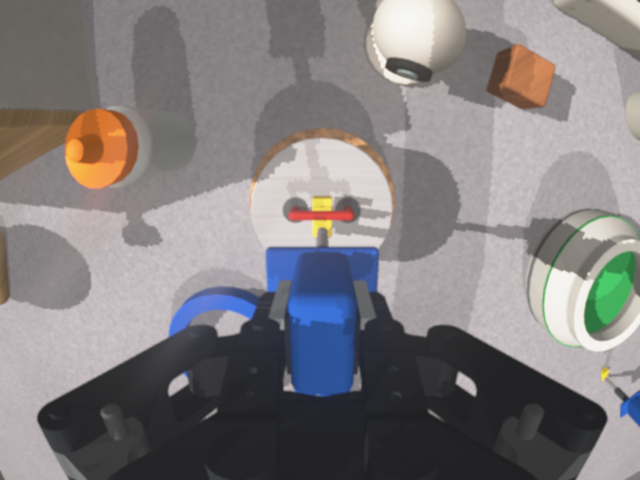

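```bash
python3 - <<'E'
from geo import *
t=np.linspace(0,2*np.pi,200)
circ=lambda x,y,r,z:np.c_[x+r*np.cos(t),y+r*np.sin(t),0*t+z]
im=cv2.imread("pics/w10.png");S=5;x0,y0=235,115
v=Wr("w10");c=cv2.resize(im[y0:y0+110,x0:x0+160],None,fx=S,fy=S,interpolation=2)
for P,col in [(circ(.5697,.2744,.064,.022),(0,255,0)),(circ(.5697,.2744,.055,.0603),(255,0,0))]:
    cv2.polylines(c,[np.round(((v.proj(P)-[x0,y0]+.5)*S)).astype(np.int32)],True,col,1)
cv2.imwrite("pics/w10o.png",c)
s=cv2.imread("pics/side10.png");x0,y0=240,160;c=cv2.resize(s[y0:y0+80,x0:x0+90],None,fx=4,fy=4,interpolation=2)
s2=cv2.imread("pics/scene10.png");x1,y1=330,170;c2=cv2.resize(s2[y1:y1+80,x1:x1+90],None,fx=4,fy=4,interpolation=2)
for P,col in [(circ(.5697,.2744,.064,.022),(0,255,0)),(circ(.5697,.2744,.055,.0603),(255,0,0))]:
    cv2.polylines(c,[np.round((proj("side",P)-[x0,y0]+.5)*4).astype(np.int32)],True,col,1)
    cv2.polylines(c2,[np.round((proj("scene",P)-[x1,y1]+.5)*4).astype(np.int32)],True,col,1)
cv2.imwrite("pics/s10o.png",cv2.hconcat([c,c2]))
E
```

```text
(no output)
```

View pics/w10o.png

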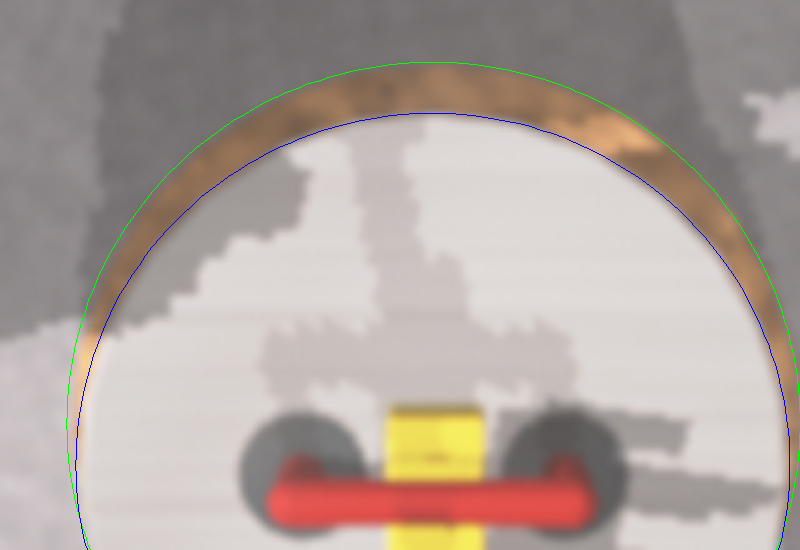

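View pics/s10o.png

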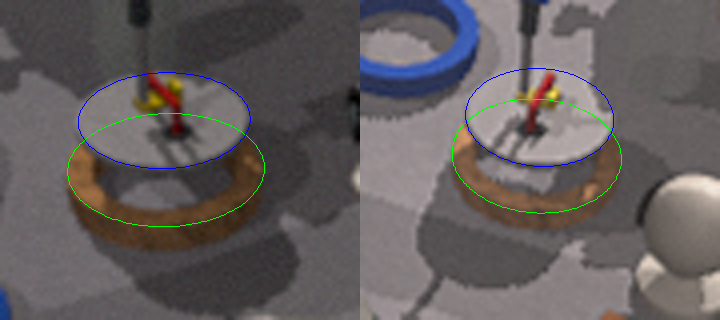

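```bash
cat > s16.py <<'E'
from geo import *
f0=np.load("f0.npy");p=np.array([.5570,.2720])
def av(n=5):
    r=[]
    for _ in range(n): r.append(read_ft_force()); pause(.02)
    return np.mean(r,0)
movel([*p,.195],speed=.05);print(av()-f0)
for z in [.191,.188,.1865,.1855,.185,.1845,.184,.183,.182]:
    movel([*p,z],speed=.02);f=av()-f0;print(z,read_eef_pos(),f)
    if f[2]>1.5 or np.hypot(*f[:2])>2.5: print("STOP");break
snap("wrist","w11");snap("side","side11");snap("scene","scene11");print(read_time_s())
E
python3 s16.py;  python3 -c "
import cv2
a=cv2.imread('pics/side11.png')[130:270,210:370];b=cv2.imread('pics/scene11.png')[130:270,300:460]
cv2.imwrite('pics/c11.png',cv2.resize(cv2.hconcat([a,b]),None,fx=2.5,fy=2.5,interpolation=2))"
```

```text
[-0.1444  0.0005 -3.5154]
0.191 [0.557 0.272 0.191] [-0.0656 -0.2829 -3.4504]
0.188 [0.5569 0.272  0.1879] [-0.3517 -0.191  -3.6395]
0.1865 [0.557  0.2719 0.1864] [ 0.1949 -0.0412 -3.3546]
0.1855 [0.557  0.272  0.1855] [-0.5611  0.0186 -3.7422]
0.185 [0.557 0.272 0.185] [-0.3073 -0.2973 -3.7726]
0.1845 [0.5571 0.2721 0.1847] [-0.5354 -0.6103 -2.4177]
0.184 [0.5572 0.2722 0.1843] [-0.5819 -0.2171 -0.864 ]
0.183 [0.5573 0.2722 0.1833] [0.1385 0.0002 0.014 ]
0.182 [0.557 0.272 0.182] [-0.2519  0.0469 -0.3782]
38.65
```

View pics/c11.png

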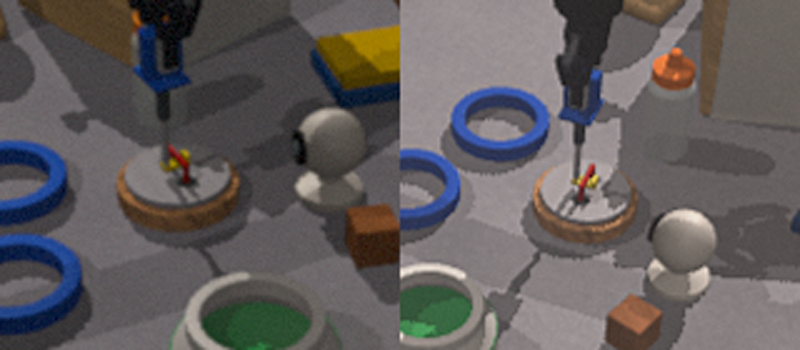

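The lid seated at TCP z about 0.1845, against about 0.185 predicted, and it looks flat in both views. Now I unhook, withdraw, and check the lid.

```bash
cat > s17.py <<'E'
from geo import *
Y=0.234;u=np.array([np.cos(Y),np.sin(Y)]);f0=np.load("f0.npy");p=np.array([.5570,.2720])
def av(n=4):
    r=[]
    for _ in range(n): r.append(read_ft_force()); pause(.02)
    return np.mean(r,0)
movel([*p,.1751],speed=.04);print(read_eef_pos(),av()-f0)
for s in [.006,.012,.022,.036]:
    movel([*(p-s*u),.1751],speed=.05);f=av()-f0;print(s,f)
    if np.linalg.norm(f)>2.5: print("STOP");break
else:
    movel([*(p-.036*u),.30],speed=.15)
    snap("wrist","w12");snap("side","side12")
print(read_time_s(),read_qpos())
E
python3 s17.py
```

```text
[0.5566 0.2717 0.1744] [-0.2871 -0.0462  0.1478]
0.006 [ 0.0681  0.0523 -0.4166]
0.012 [0.0911 0.1271 0.0257]
0.022 [ 0.5279  0.0194 -0.2369]
0.036 [-0.2079  0.0693  0.1459]
41.7083 [ 0.0977  0.3112 -0.7643  1.6742  0.2245  1.2499 -2.0515]
```

View pics/w12.png

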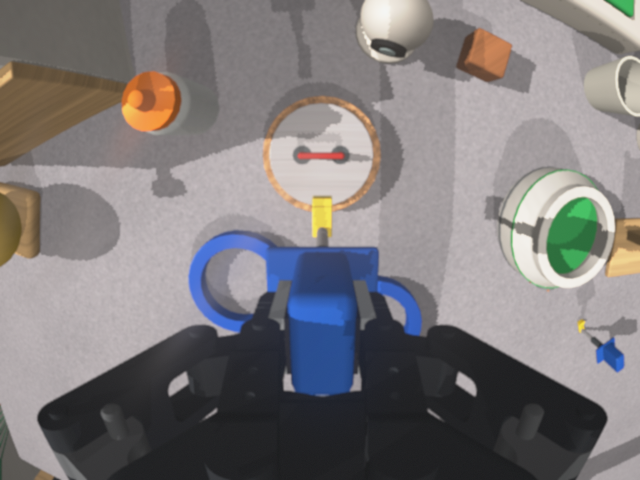

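```bash
cat > s18.py <<'E'
from geo import *
Y=0.288;f0=np.load("f0.npy")
def av(n=5):
    r=[]
    for _ in range(n): r.append(read_ft_force()); pause(.02)
    return np.mean(r,0)
p=np.array(read_eef_pos())
movel([p[0],p[1],.33],speed=.2)
movel([.4581,-.2547,.33],q(Y),speed=.25)
movel([.4581,-.2547,.1775],speed=.15)
print(read_eef_pos(),read_time_s(),av()-f0)
snap("wrist","w13");snap("side","side13")
E
python3 s18.py
```

```text
[ 0.459  -0.2551  0.1786] 45.4083 [-0.1505 -0.4165 -0.1011]
```

View pics/w13.png

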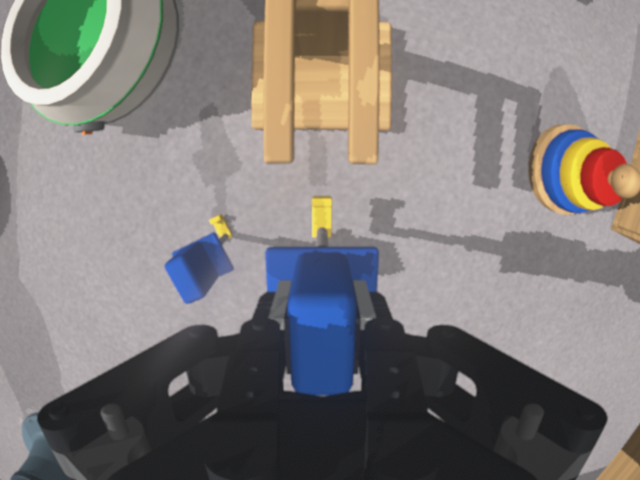

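View pics/side13.png

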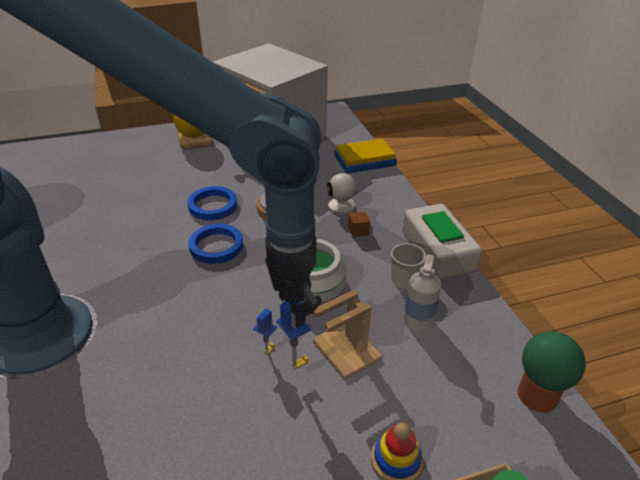

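Wrist view: the tongue at column 321 lines up with the prong gap, columns 293–349. The flange is above the prong tops. I push in and lower.

```bash
cat > s19.py <<'E'
from geo import *
f0=np.load("f0.npy")
def av(n=5):
    r=[]
    for _ in range(n): r.append(read_ft_force()); pause(.02)
    return np.mean(r,0)
a=np.array([.4581,-.2547]);b=np.array([.5295,-.2344])
for s in [.3,.6,1]:
    movel([*(a+s*(b-a)),.1768],speed=.08);f=av()-f0;print(s,read_eef_pos(),f)
    if np.linalg.norm(f)>4: print("STOP");raise SystemExit
z=.169
while z>.160:
    movel([*b,z],speed=.03);f=av()-f0;print(round(z,4),read_eef_pos()[2],f)
    if f[2]>1.3:break
    z-=.001
snap("wrist","w14");print(read_time_s())
E
python3 s19.py
```

```text
0.3 [ 0.4794 -0.2484  0.1766] [-0.1269 -0.1438  0.0522]
0.6 [ 0.5008 -0.2425  0.1766] [-0.3048  0.0331  0.3889]
1 [ 0.5292 -0.2345  0.1766] [-0.2845 -0.1356 -0.4846]
0.169 0.1689463588859702 [-0.0604 -0.2263 -0.0651]
0.168 0.16805540317808346 [-0.2025 -0.0341 -0.0723]
0.167 0.1669515587173071 [-0.2522  0.0946  0.1045]
0.166 0.16595272022533816 [-0.3708 -0.4051  0.1141]
0.165 0.16497475944879167 [-0.2638 -0.0945  0.3448]
0.164 0.16477480618485754 [-2.7637  0.8273  5.7937]
49.425
```

View pics/w14.png

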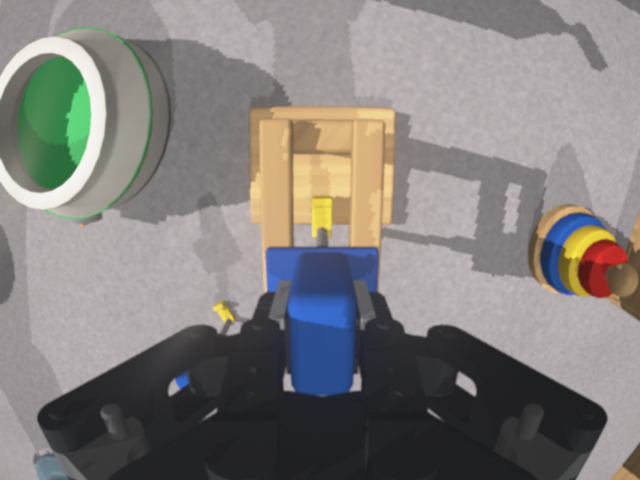

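```bash
cat > s20.py <<'E'
from geo import *
movel([.5295,-.2344,.1648],speed=.03);print(read_ft_force())
move_gripper(0.045);pause(.2);print(read_finger_gap(),read_ft_force())
movel([.5295,-.2344,.30],speed=.12)
print(read_time_s());snap("wrist","w15")
move_ptp([.45,-.33,.36],q(.288));pause(.3)
snap("side","side15");snap("scene","scene15");snap("wrist","w16")
dets("side",["lifter_grip","lid_bar"]);print(read_time_s(),read_ft_force())
E
python3 s20.py;  python3 -c "
import cv2
a=cv2.imread('pics/side15.png')[170:390,200:400];b=cv2.imread('pics/scene15.png')[160:380,210:410]
cv2.imwrite('pics/c15.png',cv2.resize(cv2.hconcat([a,b]),None,fx=2,fy=2,interpolation=2))"
```

```text
[-1.0459  0.0111  1.8009]
0.04472625291520699 [-0.161   0.0047  0.3445]
51.5
lifter_grip tip [([261.4, 322.7], 0.83), ([331.2, 303.1], 0.68), ([310.9, 285.9], 0.3)]
lid_bar tip [([341.4, 205.1], 0.61)]
52.7083 [ 0.2179 -0.4412 -0.0293]
```

View pics/c15.png

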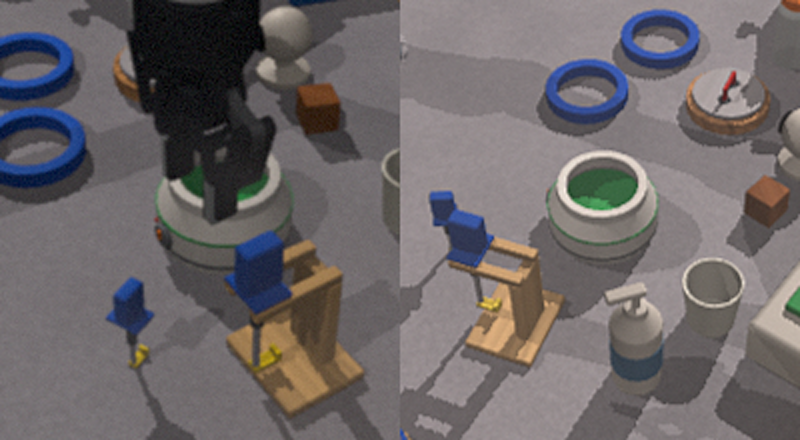

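View pics/w15.png

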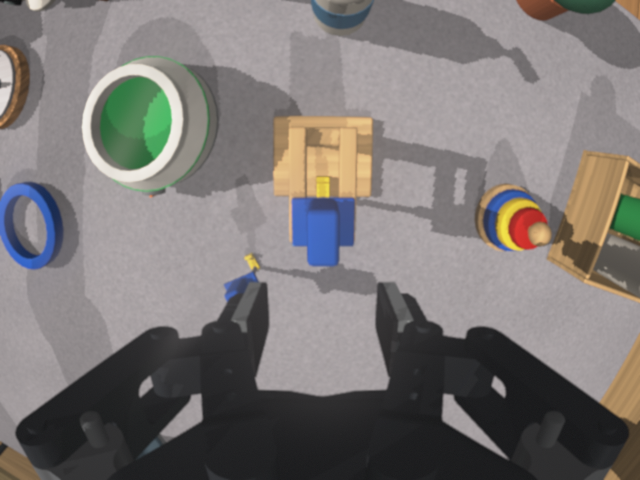

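The lifter hangs as it did before, upright and on both prongs. The lid is flat and centred in the cork rest, and the robot touches nothing. Handing in.

```bash
python3 -c "
from bench import *
pause(.3);print(sign_off(),read_time_s())"
```

```text
the job is handed in; nothing more can be done
the job is handed in; nothing more can be done
```

The job is handed in: the lid is in the cork rest and the larger lifter is back on its rack. The clock read 52.7 s (limit 72 s) at the last reading, just before hand-in; no verdict was reported.

- **Lifter:** I felt out its length on the dresser; the tongue's underside is about 108 mm below the origin. Touching the lid's top agreed to within about 0.1 mm.
- **Lifting the lid:** I pressed on the lid with about 2.5 N at most by the wrist sensor. It hung level and clear of the warmer, and weighed about 0.4 kg by the wrist force, right at the top of the range given.
- **Placing the lid:** It seated within about 0.5 mm of the predicted height. I saw no more than noise on the wrist sensor after it was down or while I drew the hook out.
- **Hanging the lifter:** I set it down at the height I took it from, with a brief press of about 6 N on the prongs.

The last pictures show the lid flat and concentric in the cork ring. The lifter is upright on both prongs, and the gripper is clear of everything. The bystanders and look-alikes in view look unmoved; I judged this by eye and did not measure it.

One check disagreed. In the last side picture the arm hid the lid, and the network placed the lid's bar on the baby monitor, at pixel (341, 205). I disregarded that and relied on the scene picture, where the lid shows clearly in the rest.

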